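Lock back the sprung tension wheel of a microscope stage drive

TASK

The cover is off the microscope's stage drive for a belt change: take the locking pin with the red head from its holder and put it into the hole in the lug of the blue tension wheel. Pushing with the pin, turn the wheel anticlockwise (seen from above) against its spring while feeling gently for the lock hole in the brass plate beneath, then press the pin fully home so that the wheel stays locked, and let go. Do not force the pin, and leave the other things on the table where they are.

Things in the scene. Friction and masses are not known exactly. Their poses are not given: they have to be found in the camera images.
- drive: Drive unit, fixed to the table: grey base 260 x 180 x 30 mm high, with two small pulleys (to 57 mm high, 127 mm along its +x from the wheel axis) and the blue tension wheel. Origin on the table under the wheel's axis; z up. The pin must not be pressed against wheel and brass plate with more than 50 N, all its contacts added up (a 20 N push counts about 40 N).
- axis (a point): Point on the vertical axis of the tension wheel, 68 mm above the table (level with the top of the lug). The wheel's round rim has 74 mm radius, its top 62 mm above the table. A white tension roller (34 mm wide, top 83 mm above the table) stands on the wheel opposite the lug, 45 mm from the axis.
- wheel_hole (a point): Centre of the mouth of the pin hole in the blue wheel's square lug (36 x 36 mm, 20 mm thick, top 68 mm above the table, underside 2 mm above the brass plate). Through hole of 11.8 mm diameter, small chamfer, 45 mm from the wheel's axis. The point turns with the wheel; its x points away from the axis.
- wheel (a joint): Angle of the tension wheel in rad: 0 at its rest stop, growing anticlockwise seen from above, end stop at 1.25. A spring drives it back to 0: at the pin hole it pushes with about 3 N at 0 and 6 N at 0.95 rad. Under this load the pin drags in the wheel's hole: sliding it down there takes about 2 to 4 N even when nothing is under its foot, and pressing it home up to about 10 N.
- pin_grip (a point): Middle of the red square head of the locking pin (24 x 24 x 44 mm high, x and y square to its faces, z up along the pin). Below it a round steel collar, 32 mm diameter, 4 mm thick, then a shank 10 mm diameter, 34 mm long, with a foot tapered over 4 mm. This point is 26 mm above the collar's underside, 60 mm above the foot. About 80 g. At the start it stands in its holder, resting on the collar.
- pin_collar (a point): Centre of the underside of the pin's collar. With the foot standing on the brass plate inside the wheel's hole the collar is 12 mm above the lug; fully home the collar lies on the lug and the foot is 12 mm deep in the lock plate.
- holder: Grey pin holder, fixed: block 60 x 60 x 40 mm high with a 15 mm hole right through its middle. Origin at the centre of its underside. It may change places with the tip box.
- tipbox: Blue divided tip box, 75 x 75 x 45 mm high, fixed; a bystander. Origin at the centre of its underside.
- reagent: Amber bottle, 60 mm diameter, 130 mm high; a bystander. Origin under its centre.
- dishes: Two stacked clear dishes, 88 mm diameter, 30 mm high; a bystander. Origin under the centre.
- spare_pulley: Aluminium ring-shaped spare pulley, 52 mm diameter, 20 mm high; a bystander. Origin under its centre.
- driver: Screwdriver with a green handle, 170 mm long, lying; a bystander.
- beaker: Glass beaker, 72 mm diameter, 85 mm high; a bystander. Origin under its centre.
- slidebox: Yellow slide box, 85 x 110 x 32 mm high; a bystander. Origin under its centre.
- plate_top (a point): Middle of the top face of the brass lock plate under the wheel, on the wheel's axis, 46 mm above the table: a flat octagon of about 62 mm radius that does not turn. It has one lock hole, 13.2 mm diameter, 16 mm deep, 45 mm from the axis like the wheel's hole. Its place on the arc varies and is not measured: the pin comes over it at a wheel angle between 0.5 and 0.95 rad.
Not all that is in view belongs to the job. Of the things that look like the part that bears pin_grip, the smallest one is meant.

How it is judged:
On the way, in this order (a step that is already met when the one before it is completed fails the run):
1. the pin's shank is in the wheel's hole (horizontal distance between pin_collar and wheel_hole below 0.004 m and z of pin_collar in the frame of wheel_hole below 0.022 m), for 0.1 s.
2. the wheel is turned anticlockwise by at least 0.3 rad with the pin in its hole (value of joint wheel above 0.3 rad and horizontal distance between pin_collar and wheel_hole below 0.006 m and z of pin_collar in the frame of wheel_hole below 0.022 m), for 0.1 s.
At the end, for the whole second after the job is handed in: The wheel is held turned (more than 0.4 rad) and at rest by the pin alone: the pin stands in the wheel's hole (collar within 4 mm of the hole's centre, less than 3 mm above the lug, leaning less than 0.17 rad), its foot in the lock plate (value of joint wheel above 0.4 rad and horizontal distance between pin_collar and wheel_hole below 0.004 m and z of pin_collar in the frame of wheel_hole below 0.003 m and angle between pin_collar's own z axis and vertical below 0.17 rad and velocity of joint wheel between -0.05 and 0.05 rad/s); the robot touches nothing.
It fails at once if the pin is pressed against the drive unit (wheel or brass plate) with more than 50 N, all its contacts added up (contact force between pin and drive above 50 N).
It fails at once if a bystander is moved by more than 20 mm (distance of any of reagent, dishes, spare_pulley, driver, beaker, slidebox from where it was at the start of the episode above 0.02 m).
It also fails if it takes over 72 s, if anything falls off the work surface, if the arm or the gripper's body presses on something with over 40 N, if the wrist force passes 120 N, or if a joint passes its speed limit or range.

ROBOT

A 6-joint arm with a two-finger parallel gripper is mounted at the origin on the work surface. World frame = base frame: x ahead of the robot, y to its left, z up, the work surface at z = 0. Lengths are in m, angles in rad, forces in N, time in s.
With the tool pointing down it reaches from about 0.3 to 0.75 m from the base axis. Payload 8.5 kg.
Tool frame: the origin (TCP) lies midway between the tips of the shut fingers; the grasp point (between the pads) lies 19 mm behind it; z points along the fingers, x is the direction in which the jaws open and shut, and the axes are right-handed (so a half turn about z gives the same grasp; the last joint's range is limited). The gripper opens to 85 mm and grips with 20 to 120 N. Pads are 22 mm wide; open, the fingers measure 114 mm over their backs; the gripper's body (76 mm by 85 mm) begins 54 mm behind the grasp point. The pads swing forward as they close: fully open they stand 13 mm farther back than shut.
Start: joints at [0.947, 0.381, 1.297, -0, 1.464, -0.215], TCP at [0.219, 0.505, 0.231] pointing down, gripper open.
Joint ranges: [-3.11, 3.11], [-0.89, 2.33], [0.22, 2.48], [-1.42, 4.56], [0.17, 2.85], [-2.88, 2.88]. Speed limits (rad/s): [2.39, 2.39, 3.14, 3.14, 3.14, 3.14].

INTERFACE

Orientations are given as a unit quaternion [x, y, z, w].
In Python, from rig import status, optics, order, spotter gives the robot as it stands.
- The arm moves only by the tool play_rows, never from a script. Its argument "targets" is a list that holds one entry, the list of rows, each a list of 4 numbers: the shift along the tool's x, y, z in cm, then the turn about the tool's z in degrees. In form: [[[x, y, z, twist], ...]]. A call has 1 to 20 rows; each row shifts and turns the pose as measured when the row begins, along the tool's axes as they then stand; what a row does not reach is not made up. A row lasts 1/12 s, in which the tool goes at most 41.7 mm and 7.16 degrees, less where a joint would pass 70% of its speed; a pose out of reach is approached as far as the arm can. A call is refused whole if a number of a shift passes 4.17 or a number of a turn 7.16, either way. A call with a gripper value outside its range is refused whole. "fingers" is the finger opening in cm, from 0 to 8.54, set as the call begins (left out, the last holds). The fingers move at their own pace and stop on an object; "grip_force" is the grip in N (left out, the last holds). Time passes only in rows, so rows that do not move let the fingers close. It gives the time, the measured TCP pose, the force and the opening at its end, in the units of the state.
- status.read_state(): the state, without advancing time (a new reading comes with each control period).
- optics.capture(name): name is "scene" or "top" or "wrist"; returns a dict with "img" (420x560x3 uint8, red, green, blue), "fovy" (degrees; the focal length in pixels is half the picture's height over the tangent of half this angle, whatever the lens; pixels are square), "cx", "cy" (the principal point, pixels), "pose" (4x4, takes a point from camera to world coordinates); the wrist camera has in their place "mount" (4x4, takes a point from camera to tool coordinates, whose origin is the TCP and whose axes are the tool frame's). Camera axes: x right, y down, z forward; pixel columns grow to the right and rows downward; lengths in m; the calibration is good to about 2 mm. The wrist camera is an equidistant fisheye: a pixel r from the principal point sees the ray r / f radians off the axis. A picture is of the moment at which its call begins: read the wrist's pose just before it. There is no depth.
- order.sign_off(): hands the job in, once; it reports no verdict.
Trained networks look in a picture, given as the dict that the camera call returned (one of the last four; its "shot" number tells which), for a name from the list of things; names that differ only in an ending like _2 or _b are one class to them, and where a whole thing is asked for, a point or a joint stands for the part that bears it (a point fixed in the world has none). Each returns a list of dicts, best first, with "conf" (0 to 1); they miss things now and then, are a little off and sometimes report something else, mostly with a low value. They report only what shows in the picture. A call takes as long as a camera call. They do not tell look-alikes from the thing itself.
- spotter.look_for(target, picture): "point" ([x, y, z] in m, in world coordinates, good to about 4 mm: the middle of the surface that is visible of it).
The state is a dict: "t": time; "joint_pos": joint angles; "qvel": joint speeds; "joint_efforts": joint torques, N m; "ee_pos": TCP position; "tcp_rot": TCP orientation; "contact_force": force on the tool from outside, world axes, zero at the start; "torque": the same for the moment, N m; "grip_width": finger opening in m.
Only numpy, scipy, OpenCV 4.12 (cv2) and the standard library are available. Lean on these libraries where they do the work, as an engineer would, in place of code of your own. Each camera call takes 0.05 s, during which the arm holds its last target.

## Working session

There is one attempt and no reset: what is moved stays moved. The work goes in short steps, Python scripts to look and compute and a tool call to move; the robot and the scene stay as the last step left them, time stands still between calls to the robot, and variables do not carry over. Pictures are saved under pics/ and viewed, and the job is handed in when it is done.

Besides the shell and the picture viewer there is one more tool, called in YAML: its name, and indented under it one key for each argument. play_rows: Moves the arm, as the interface text tells. Its arguments: {"type":"object","properties":{"targets":{"type":"array","items":{"type":"array","items":{"type":"array","items":{"type":"number"}}}},"fingers":{"type":"number"},"grip_force":{"type":"number"}},"required":["targets"]}

```bash
ls; mkdir -p pics
cat > h.py <<'E'
import numpy as np, cv2
from rig import status, optics, order, spotter
def save(n,c):
    cv2.imwrite('pics/'+n+'.png', cv2.cvtColor(c['img'],cv2.COLOR_RGB2BGR))
def proj(c,P):
    T=np.linalg.inv(c['pose']); p=T[:3,:3]@np.array(P)+T[:3,3]
    f=210/np.tan(np.radians(c['fovy'])/2)
    return c['cx']+f*p[0]/p[2], c['cy']+f*p[1]/p[2]
def unproj(c,u,v,z):
    f=210/np.tan(np.radians(c['fovy'])/2)
    d=c['pose'][:3,:3]@np.array([(u-c['cx'])/f,(v-c['cy'])/f,1]); o=c['pose'][:3,3]
    return o+d*(z-o[2])/d[2]
E
python3 - <<'E'
from h import *
s=status.read_state(); print(s)
for n in ['scene','top','wrist']:
    c=optics.capture(n); save(n+'0',c); print(n,c['fovy'],c['cx'],c['cy'],c.get('mount'),c.get('pose'))
    if n!='wrist':
        for t in ['pin_grip','wheel_hole','holder','tipbox','drive','wheel','plate_top','reagent','beaker']:
            try:
                for r in spotter.look_for(t,c)[:4]: print(n,t,np.round(r['point'],3),round(r['conf'],2), np.round(proj(c,r['point'])))
            except Exception as e: print(t,e)
print(status.read_state()['t'])
E
```

```text
pics
{'t': 0.0, 'joint_pos': array([ 9.46693233e-01,  3.81224419e-01,  1.29825000e+00, -3.07630305e-05,
        1.46361068e+00, -2.15309243e-01]), 'qvel': array([-0.00088846,  0.00013724,  0.0002022 , -0.00112119,  0.00045436,
        0.00101862]), 'joint_efforts': array([ 5.40407927e-04, -4.48462951e+01, -2.31274635e+01, -1.41132750e-04,
        4.77865135e-03,  1.59268336e-05]), 'ee_pos': array([0.21846676, 0.50443272, 0.23070015]), 'tcp_rot': array([ 8.35912386e-01,  5.48862392e-01, -6.91412913e-04,  2.81127354e-04]), 'contact_force': array([-0.01832909, -0.6234185 , -0.4412134 ]), 'torque': array([-0.01299111,  0.02164932,  0.00562203]), 'grip_width': 0.08564299288178472}
scene 57.76925905572714 280.27644157286386 213.7522223183259 None [[ 6.45017351e-01  6.03344338e-01 -4.68965059e-01  9.56396271e-01]
 [ 7.64167855e-01 -5.09007805e-01  3.96179940e-01 -3.37584505e-01]
 [ 3.26048179e-04 -6.13910959e-01 -7.89375214e-01  7.62762783e-01]
 [ 0.00000000e+00  0.00000000e+00  0.00000000e+00  1.00000000e+00]]
scene pin_grip [ 0.614 -0.305  0.102] 0.95 [173. 314.]
scene pin_grip [ 0.543 -0
[... 1422 characters left out ...]
26 [405. 120.]
top drive [0.571 0.02  0.031] 0.56 [278. 184.]
top wheel [0.547 0.019 0.064] 0.71 [278. 191.]
top wheel [ 0.527 -0.219  0.089] 0.35 [390. 202.]
top plate_top [0.572 0.019 0.033] 0.58 [279. 184.]
top reagent [ 0.714 -0.252  0.086] 0.61 [404. 120.]
top beaker [ 0.758 -0.155  0.051] 0.84 [358. 106.]
top beaker [0.312 0.265 0.02 ] 0.64 [161. 296.]
wrist 65.70646984690485 280.4836217407837 206.99655546706418 [[ 9.99999642e-01 -6.43810519e-04 -5.48711107e-04  4.63201753e-04]
 [ 7.69485581e-04  9.61755140e-01  2.73909582e-01 -6.92126014e-02]
 [ 3.51379858e-04 -2.73909906e-01  9.61755291e-01 -1.42379498e-01]
 [ 0.00000000e+00  0.00000000e+00  0.00000000e+00  1.00000000e+00]] None
1.05
```

View pics/scene0.png

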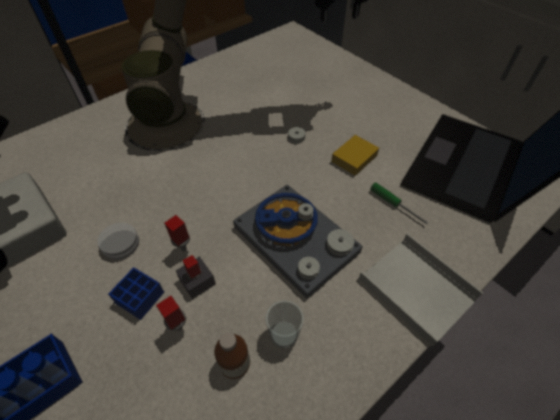

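View pics/top0.png

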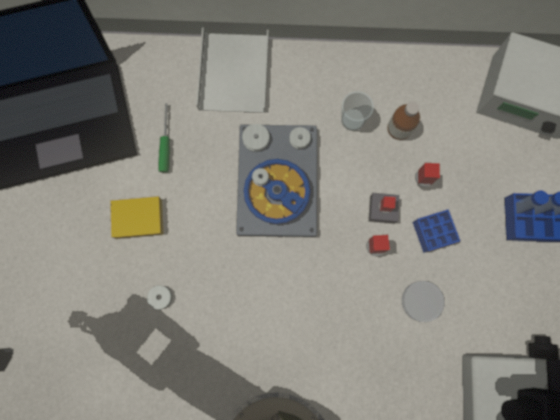

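Run:
```python
import cv2,numpy as np
a=cv2.imread('pics/scene0.png')[200:350,130:280]; b=cv2.imread('pics/top0.png')[140:290,340:470]
a=cv2.resize(a,(400,400),interpolation=3); b=cv2.resize(b,(347,400),interpolation=3)
cv2.imwrite('pics/crop0.png',np.hstack([a,b]))
```

```text
(no output)
```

View pics/crop0.png

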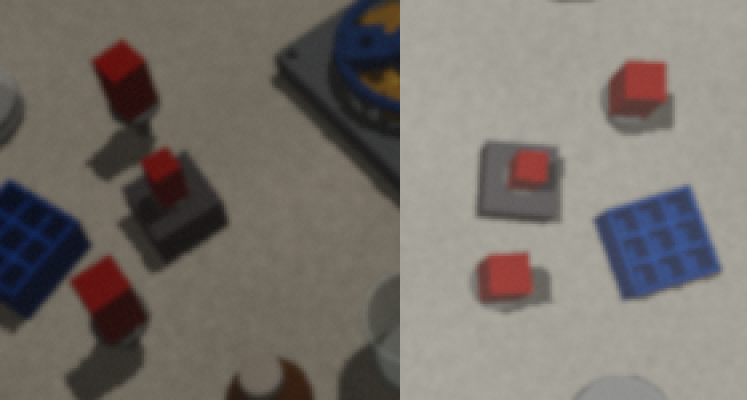

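Run:
```python
import cv2,numpy as np
a=cv2.imread('pics/scene0.png')[170:300,220:370]; b=cv2.imread('pics/top0.png')[120:240,225:330]
a=cv2.resize(a,None,fx=5,fy=5,interpolation=cv2.INTER_CUBIC)[:600]; b=cv2.resize(b,None,fx=5,fy=5,interpolation=cv2.INTER_CUBIC)
cv2.imwrite('pics/cA.png',cv2.convertScaleAbs(a,alpha=1.6)); cv2.imwrite('pics/cB.png',cv2.convertScaleAbs(b,alpha=1.5))
b=cv2.imread('pics/top0.png')[160:260,340:460]
b=cv2.resize(b,None,fx=6,fy=6,interpolation=cv2.INTER_CUBIC)
cv2.imwrite('pics/cC.png',cv2.convertScaleAbs(b,alpha=1.5))
```

```text
(no output)
```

View pics/cA.png

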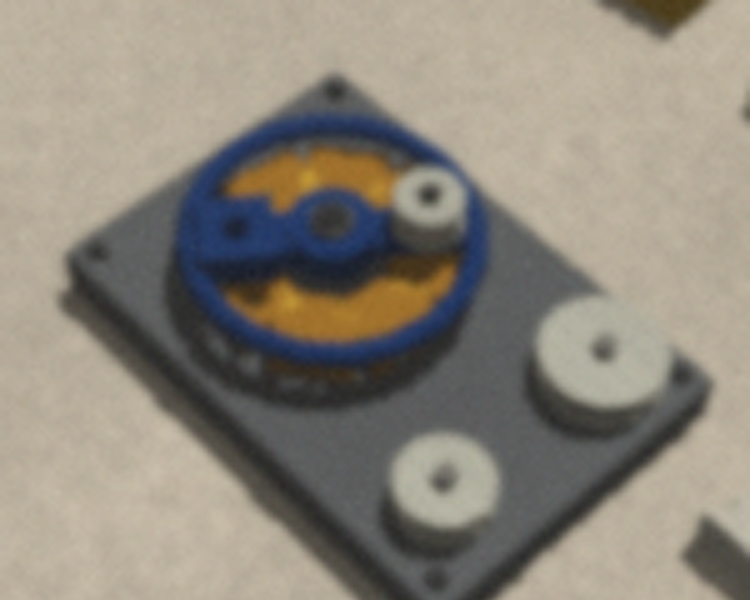

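View pics/cB.png

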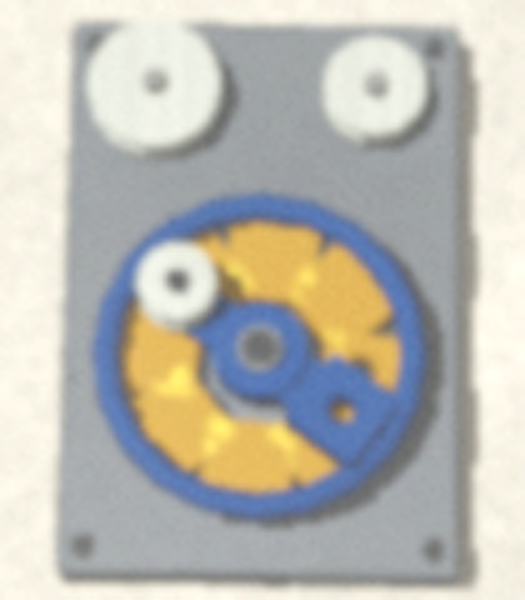

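View pics/cC.png

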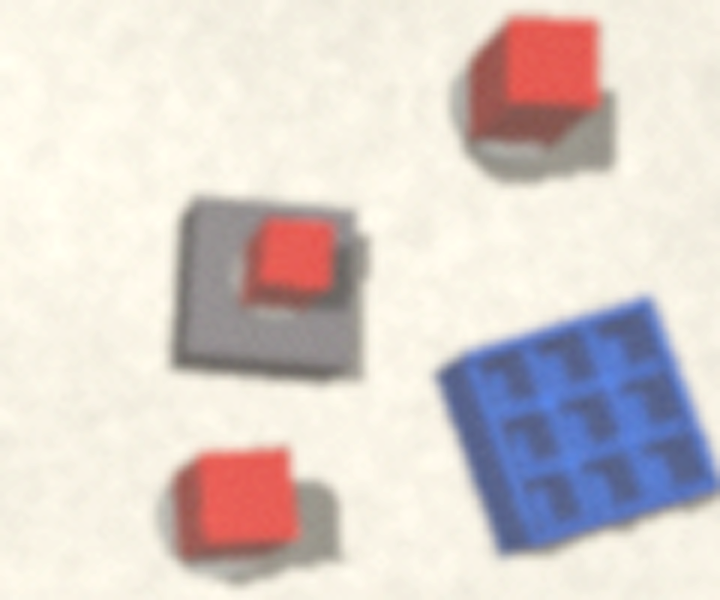

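View pics/wrist0.png

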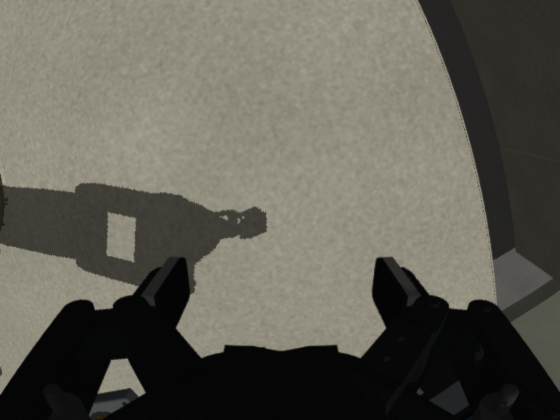

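Run:
```python
from h import *
c=optics.capture('top'); s=optics.capture('scene')
C=lambda u,v:(340+u/6-.4,160+v/6-.4); B=lambda u,v:(225+u/5-.4,120+v/5-.4); A=lambda u,v:(220+u/5-.4,170+v/5-.4)
for p in [(268,218),(333,220),(327,295),(262,288)]: print('head',np.round(unproj(c,*C(*p),.088),4))
for p in [(200,198),(355,212),(362,380),(180,368)]: print('holder',np.round(unproj(c,*C(*p),.04),4))
for p in [(510,17),(600,20),(598,105),(505,103)]: print('A z.09',np.round(unproj(c,*C(*p),.12),4))
for p in [(200,455),(290,448),(298,540),(205,545)]: print('B',np.round(unproj(c,*C(*p),.12),4))
print('axis',unproj(c,*B(260,347),.068),unproj(s,*A(333,220),.068))
print('hole',unproj(c,*B(343,410),.068),unproj(s,*A(238,228),.068))
print('roller',unproj(c,*B(178,280),.083),unproj(s,*A(430,195),.083))
print('pulleys',unproj(c,*B(155,82),.057),unproj(s,*A(603,350),.057),unproj(c,*B(377,86),.057),unproj(s,*A(445,480),.057))
print('pinscene', unproj(s,190,264,.088))
```

```text
head [ 0.5403 -0.208   0.088 ]
head [ 0.5406 -0.231   0.088 ]
head [ 0.5133 -0.2288  0.088 ]
head [ 0.5149 -0.2059  0.088 ]
holder [ 0.5582 -0.192   0.04  ]
holder [ 0.5552 -0.2494  0.04  ]
holder [ 0.4921 -0.2517  0.04  ]
holder [ 0.4938 -0.1851  0.04  ]
A z.09 [ 0.6082 -0.286   0.12  ]
A z.09 [ 0.6084 -0.3173  0.12  ]
A z.09 [ 0.5777 -0.316   0.12  ]
A z.09 [ 0.5771 -0.2838  0.12  ]
B [ 0.4495 -0.179   0.12  ]
B [ 0.4532 -0.2094  0.12  ]
B [ 0.422  -0.2121  0.12  ]
B [ 0.419  -0.1808  0.12  ]
axis [0.550854   0.02213237 0.068     ] [0.5521338  0.02186988 0.068     ]
hole [ 0.52431074 -0.01501501  0.068     ] [ 0.52743266 -0.01465798  0.068     ]
roller [0.57550919 0.05847796 0.083     ] [0.5784827  0.05746204 0.083     ]
pulleys [0.673902   0.07490987 0.057     ] [0.67914277 0.07169621 0.057     ] [ 0.67607054 -0.02485088  0.057     ] [ 0.6824961 -0.02737    0.057    ]
pinscene [ 0.53603575 -0.22304886  0.088     ]
```

play_rows:
  targets:
    - [[-2.7,2.85,0,0],[-2.7,2.85,0,0],[-2.7,2.85,0,0],[-2.7,2.85,0,0],[-2.7,2.85,0,0],[-2.7,2.85,0,0],[-2.7,2.85,0,0],[-2.7,2.85,0,0],[-2.7,2.85,0,0],[-2.7,2.85,0,0],[-2.7,2.85,0,0],[-2.7,2.85,0,0],[-2.7,2.85,0,0],[-2.7,2.85,0,0],[-2.7,2.85,0,0],[-2.7,2.85,0,0],[-2.7,2.85,0,0],[-2.7,2.85,0,0]]
  fingers: 5.5

```text
t: 2.65
ee_pos: [0.5057, -0.1697, 0.2327]
tcp_rot: [0.833, 0.553, 0.004, 0.002]
contact_force: [1.0, -0.6, 0.5]
grip_width: 0.0553
```

play_rows:
  targets:
    - [[0,0,0,6.7],[0,0,0,6.7],[0,0,0,6.7],[0,0,0,6.7],[0,0,0,6.7],[0,0,0,6.7],[0,0,0,6.7],[0,0,0,6.7],[0,0,0,6.7],[0,0,0,6.7]]

```text
t: 3.48
ee_pos: [0.508, -0.18, 0.2303]
tcp_rot: [1.0, -0.029, 0.004, -0.001]
contact_force: [0.1, 0.2, -0.6]
grip_width: 0.0549
```

play_rows:
  targets:
    - [[0.5,1.0,2,0],[0.5,1.0,2,0],[0.5,1.0,2,0],[0.3,0.8,1.5,0],[0,0,0,0],[0,0,0,0]]

```text
t: 3.98
ee_pos: [0.5256, -0.2205, 0.1544]
tcp_rot: [0.999, -0.033, 0.006, 0.0]
contact_force: [0.4, 0.4, 0.2]
grip_width: 0.0548
```

```bash
cat >> h.py <<'E'
from scipy.spatial.transform import Rotation as R
def wproj(c,s,P):
    Rt=R.from_quat(s['tcp_rot']).as_matrix(); p=Rt.T@(np.array(P)-s['ee_pos'])
    M=c['mount']; q=M[:3,:3].T@(p-M[:3,3]); f=210/np.tan(np.radians(c['fovy'])/2)
    th=np.arctan2(np.hypot(q[0],q[1]),q[2]); ph=np.arctan2(q[1],q[0])
    return c['cx']+f*th*np.cos(ph), c['cy']+f*th*np.sin(ph)
def wunproj(c,s,u,v,z):
    f=210/np.tan(np.radians(c['fovy'])/2); du,dv=u-c['cx'],v-c['cy']; r=np.hypot(du,dv); th=r/f
    d=np.array([np.sin(th)*du/r,np.sin(th)*dv/r,np.cos(th)]) if r>0 else np.array([0,0,1.])
    M=c['mount']; Rt=R.from_quat(s['tcp_rot']).as_matrix()
    o=s['ee_pos']+Rt@M[:3,3]; d=Rt@M[:3,:3]@d
    return o+d*(z-o[2])/d[2]
def wshot(n,alpha=1.5):
    s=status.read_state(); c=optics.capture('wrist')
    cv2.imwrite('pics/'+n+'.png', cv2.convertScaleAbs(cv2.cvtColor(c['img'],cv2.COLOR_RGB2BGR),alpha=alpha))
    np.savez('pics/'+n+'.npz',**{k:c[k] for k in ['fovy','cx','cy','mount']},ee_pos=s['ee_pos'],tcp_rot=s['tcp_rot'])
    return s,c
def wload(n):
    d=np.load('pics/'+n+'.npz'); return d,d
E
python3 - <<'E'
from h import *
s,c=wshot('w1'); print(s['ee_pos'],s['tcp_rot'],s['t'])
for t in ['pin_grip','holder']:
    for r in spotter.look_for(t,c)[:4]: print(t,np.round(r['point'],4),round(r['conf'],2),np.round(wproj(c,s,r['point'])))
E
```

```text
[ 0.52561081 -0.22052844  0.15439711] [ 9.99437250e-01 -3.30554704e-02  5.69667222e-03  2.59133948e-04] 3.9833
pin_grip [ 0.442  -0.195   0.1062] 0.88 [146. 201.]
pin_grip [ 0.5258 -0.2185  0.0882] 0.69 [279. 219.]
holder [ 0.5279 -0.2064  0.0411] 0.78 [280. 186.]
holder [ 0.736  -0.1517  0.0618] 0.16 [515. 118.]
```

View pics/w1.png

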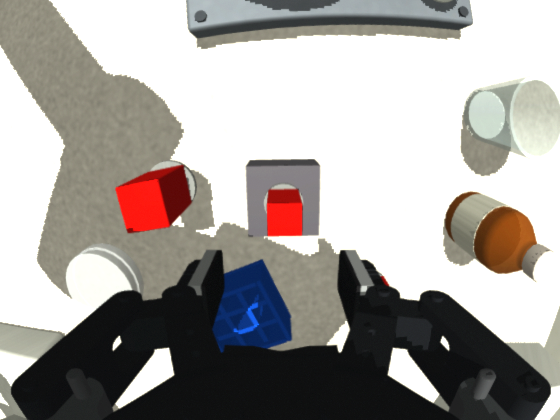

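Run:
```python
import cv2,numpy as np
b=cv2.imread('pics/w1.png')[150:250,230:340]
cv2.imwrite('pics/w1c.png',cv2.convertScaleAbs(cv2.resize(b,None,fx=6,fy=6,interpolation=cv2.INTER_CUBIC),alpha=.6))
```

```text
(no output)
```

View pics/w1c.png

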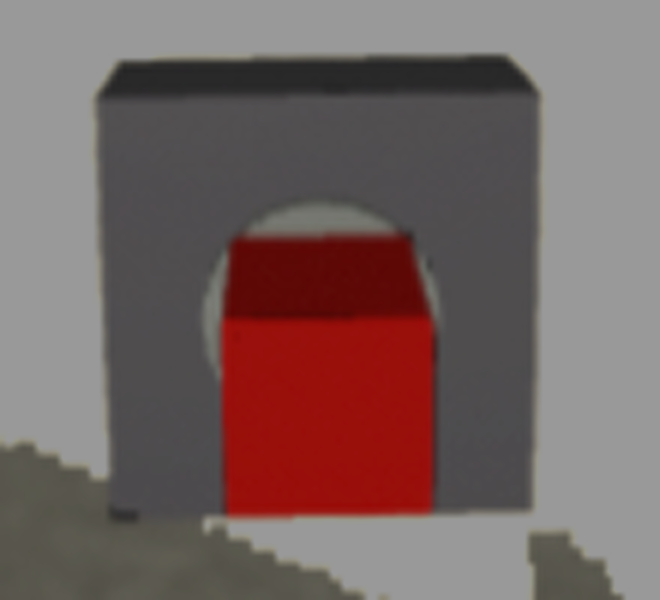

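Run:
```python
from h import *
c,s=wload('w1'); f=lambda u,v:(230+u/6-.4,150+v/6-.4)
P=[wunproj(c,s,*f(u,v),.088) for u,v in [(223,318),(433,318),(433,514),(227,516)]]
print(np.round(P,4),np.mean(P,0)); Rt=R.from_quat(s['tcp_rot']).as_matrix(); print(Rt.round(3))
t=np.mean(P,0); t[2]=.050; print(Rt.T@(t-s['ee_pos'])*100)
print(np.degrees(np.arctan2(*(P[1]-P[0])[[1,0]])),np.degrees(np.arctan2(*(P[2]-P[3])[[1,0]])))
```

```text
[[ 0.5184 -0.2067  0.088 ]
 [ 0.5417 -0.2083  0.088 ]
 [ 0.5406 -0.2316  0.088 ]
 [ 0.517  -0.2301  0.088 ]] [ 0.52943948 -0.21917145  0.088     ]
[[ 0.998 -0.066  0.011]
 [-0.066 -0.998 -0.001]
 [ 0.011  0.    -1.   ]]
[ 0.25398497 -0.16217703 10.4432639 ]
-4.007976552529677 -3.538658137614505
```

play_rows:
  targets:
    - [[0.25,-0.15,1.5,0],[0,0,2,0],[0,0,2,0],[0,0,2,0],[0,0,1.5,0],[0,0,0.5,0],[0,0,0,0]]

```text
t: 4.72
ee_pos: [0.5337, -0.2185, 0.0666]
tcp_rot: [0.999, -0.031, 0.014, 0.005]
contact_force: [-0.0, -0.7, -0.3]
grip_width: 0.0552
```

Run:
```python
from h import *
s,c=wshot('w2'); 
Rt=R.from_quat(s['tcp_rot']).as_matrix();t=np.array([.5294,-.2192,.05]);print(s['tcp_rot'],Rt.T@(t-s['ee_pos'])*100)
```

```text
[ 0.99940572 -0.03103988  0.01399756  0.00536596] [-0.47103811  0.07815414  1.64873584]
```

View pics/w2.png

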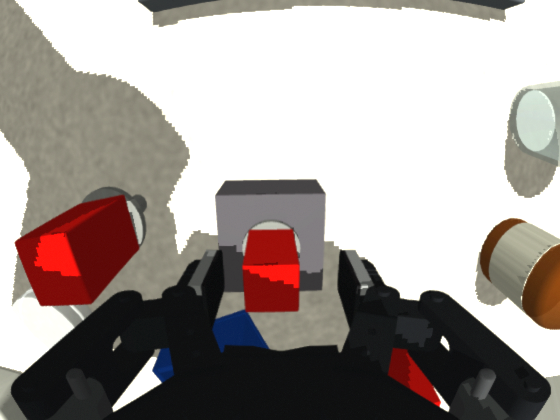

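play_rows:
  targets:
    - [[-0.25,0,0.3,0],[-0.2,0.05,0.3,0],[0,0,0.4,0],[0,0,0.4,0],[0,0,0.2,0],[0,0,0,0]]

```text
t: 5.27
ee_pos: [0.5311, -0.22, 0.0543]
tcp_rot: [0.999, -0.031, 0.018, 0.008]
contact_force: [0.0, -0.1, 0.6]
grip_width: 0.0549
```

Run:
```python
from h import *
s,c=wshot('w3'); 
Rt=R.from_quat(s['tcp_rot']).as_matrix();t=np.array([.5294,-.2192,.05]);print(s['ee_pos'],Rt[:,2],Rt.T@(t-s['ee_pos'])*100)
```

```text
[ 0.53108349 -0.22001846  0.054284  ] [ 0.0349438  -0.01655789 -0.9992521 ] [-0.18832895 -0.07740244  0.42084215]
```

View pics/w3.png

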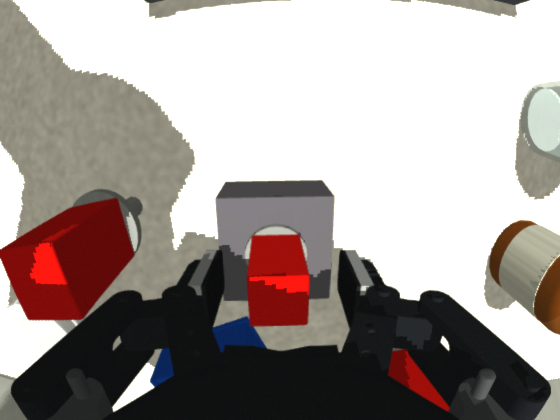

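play_rows:
  targets:
    - [[0,0,0,0],[0,0,0,0],[0,0,0,0],[0,0,0,0]]

```text
t: 5.65
ee_pos: [0.5314, -0.2202, 0.0546]
tcp_rot: [0.999, -0.031, 0.018, 0.008]
contact_force: [0.7, -0.0, 0.2]
grip_width: 0.0551
```

Run:
```python
from h import *
s=status.read_state(); Rt=R.from_quat(s['tcp_rot']).as_matrix();print(s['ee_pos'],Rt[:,2],s['joint_pos'])
```

```text
[ 0.53136444 -0.22016454  0.05463929] [ 0.0353937  -0.01685166 -0.99923136] [-0.60134475  0.59193034  1.49960974  0.00723107  1.01133529 -0.54331181]
```

play_rows:
  targets:
    - [[0,0,-2,0],[0,0,-2,0],[0,0,-2,0],[0,0,0,0]]

```text
t: 5.98
ee_pos: [0.5287, -0.2188, 0.1159]
tcp_rot: [0.999, -0.031, 0.017, 0.007]
contact_force: [-0.2, 0.2, 0.8]
grip_width: 0.0549
```

Run:
```python
from h import *
s=status.read_state(); Rt=R.from_quat(s['tcp_rot']).as_matrix();print(s['ee_pos'],Rt[:,2],s['joint_pos'])
```

```text
[ 0.5287237  -0.21882529  0.11589384] [ 0.03273068 -0.01497811 -0.99935197] [-0.60207042  0.51099423  1.43838348  0.00676419  1.15675692 -0.54287576]
```

play_rows:
  targets:
    - [[-0.1,0,1.0,0],[0,0,1.4,0],[0,0,1.4,0],[0,0,1.4,0],[0,0,1.2,0],[0,0,0.3,0]]

```text
t: 6.48
ee_pos: [0.5286, -0.2191, 0.0414]
tcp_rot: [0.999, -0.031, 0.016, 0.007]
contact_force: [-0.5, 0.9, -0.5]
grip_width: 0.055
```

Run:
```python
from h import *
wshot('w4')
s=status.read_state(); Rt=R.from_quat(s['tcp_rot']).as_matrix();print(s['ee_pos'],Rt[:,2],s['ee_pos']-.019*Rt[:,2])
```

```text
[ 0.52853966 -0.21900623  0.04148764] [ 0.03134143 -0.01411416 -0.99940908] [ 0.52794417 -0.21873807  0.06047641]
```

View pics/w4.png

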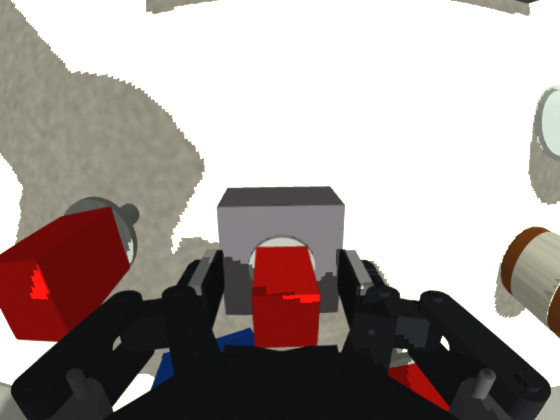

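play_rows:
  targets:
    - [[0.1,0,-0.5,0],[0,0,-0.3,0],[0,0,0,0]]

```text
t: 6.78
ee_pos: [0.5291, -0.2188, 0.0495]
tcp_rot: [0.999, -0.031, 0.015, 0.006]
contact_force: [-0.3, -0.8, 0.7]
grip_width: 0.055
```

play_rows:
  targets:
    - [[0,0,0,0],[0,0,0,0],[0,0,0,0],[0,0,0,0],[0,0,0,0],[0,0,0,0]]
  fingers: 0
  grip_force: 80

```text
t: 7.28
ee_pos: [0.5296, -0.2192, 0.0522]
tcp_rot: [0.999, -0.031, 0.017, 0.007]
contact_force: [0.7, -0.5, -1.5]
grip_width: 0.0233
```

Run:
```python
from h import *
wshot('w5')
s=status.read_state(); Rt=R.from_quat(s['tcp_rot']).as_matrix();print(s['ee_pos'],Rt[:,2],s['ee_pos']-.019*Rt[:,2])
```

```text
[ 0.52962926 -0.21919248  0.05210743] [ 0.0333132  -0.01576082 -0.99932068] [ 0.52899631 -0.21889302  0.07109453]
```

View pics/w5.png

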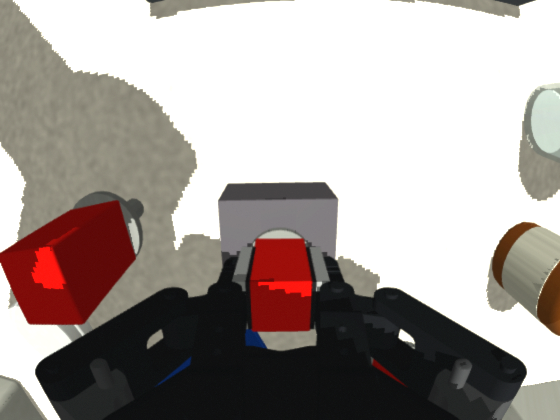

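play_rows:
  targets:
    - [[0,0,-0.8,0],[0,0,-1.6,0],[0,0,-2.2,0],[0,0,-2.2,0],[0,0,-2.2,0],[0,0,-1.5,0],[0,0,0,0],[0,0,0,0]]

```text
t: 8.0
ee_pos: [0.5253, -0.217, 0.1634]
tcp_rot: [0.999, -0.031, 0.016, 0.007]
contact_force: [0.2, -0.1, -1.8]
grip_width: 0.0233
```

play_rows:
  targets:
    - [[-0.1,-1,0,0],[-0.2,-2,0,0],[-0.2,-2.5,0,0],[-0.2,-2.5,0,0],[-0.2,-2.5,0,0],[-0.2,-2.5,0,0],[-0.2,-2.5,0,0],[-0.1,-1.5,0,0],[0,0,0,0],[0,0,0,0]]

```text
t: 8.83
ee_pos: [0.5152, -0.0326, 0.1496]
tcp_rot: [0.999, -0.031, 0.006, 0.003]
contact_force: [-0.6, -0.5, -0.8]
grip_width: 0.0233
```

Run:
```python
from h import *
s,c=wshot('w6',1.0)
Rt=R.from_quat(s['tcp_rot']).as_matrix();print(s['ee_pos'],Rt[:,2],s['contact_force'])
for t in ['wheel_hole','wheel']:
    for r in spotter.look_for(t,c)[:4]: print(t,np.round(r['point'],4),round(r['conf'],2),np.round(wproj(c,s,r['point'])))
c=optics.capture('scene'); save('s6',c); c=optics.capture('top'); save('t6',c)
```

```text
[ 0.51519678 -0.03259749  0.14957813] [ 0.01231477 -0.00574349 -0.99990768] [-0.6111625  -0.48583154 -0.82353228]
wheel_hole [0.5494 0.0221 0.0655] 0.69 [323. 135.]
wheel [0.5475 0.0206 0.0574] 0.94 [319. 137.]
```

View pics/w6.png

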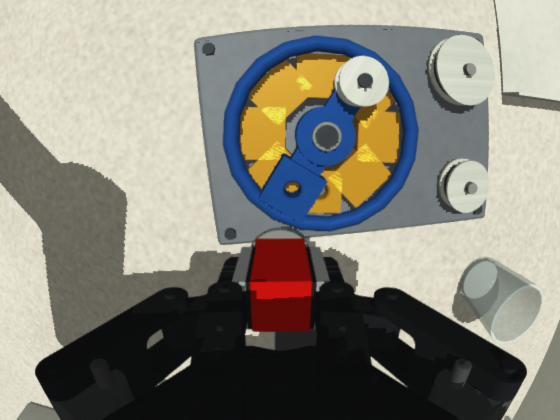

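View pics/s6.png

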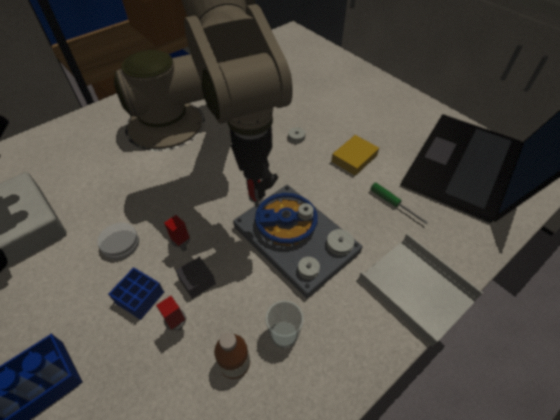

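Run:
```python
import cv2,numpy as np
b=cv2.imread('pics/w6.png')[100:235,220:400]
cv2.imwrite('pics/w6c.png',cv2.resize(b,None,fx=4.4,fy=4.4,interpolation=cv2.INTER_CUBIC))
```

```text
(no output)
```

View pics/w6c.png

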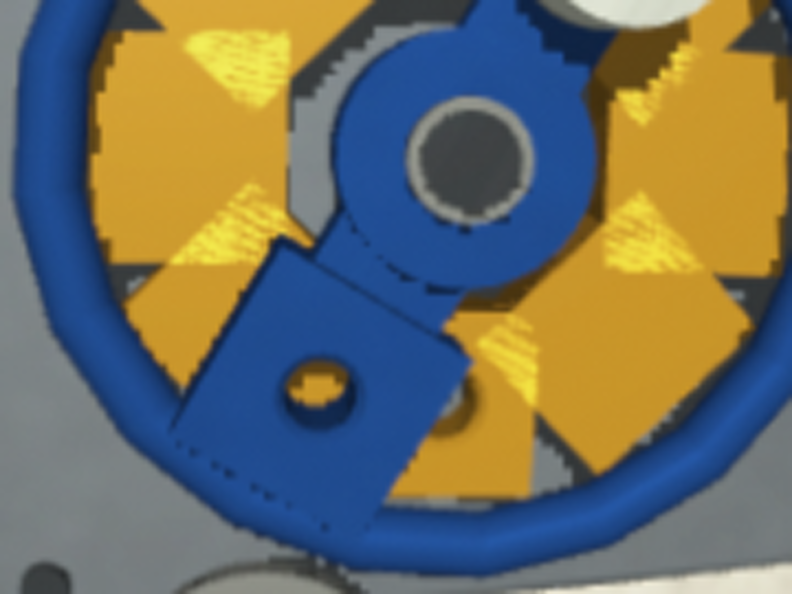

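Run:
```python
from h import *
c,s=wload('w6'); f=lambda u,v:(220+u/4.4-.4,100+v/4.4-.4)
ax=wunproj(c,s,*f(471,160),.068); h=wunproj(c,s,*f(317,394),.068)
print('axis',ax,'hole',h,h-ax,np.hypot(*(h-ax)[:2]),np.degrees(np.arctan2(*(h-ax)[[1,0]])))
for p in [(480,400),(470,428),(445,437),(478,375)]:
    l=wunproj(c,s,*f(*p),.046); d=l-ax; print(l,np.hypot(d[0],d[1]),np.degrees(np.arctan2(d[1],d[0])))
# predicted lock hole pictures
for a in [.5,.6,.7,.8]:
    al=np.arctan2(*(h-ax)[[1,0]])+a
    L=ax[:2]+.045*np.array([np.cos(al),np.sin(al)])
    print(a,L,[tuple(np.round((np.array(wproj(c,s,[L[0]+.0066*np.cos(t),L[1]+.0066*np.sin(t),.046]))-[219.6,99.6])*4.4).astype(int)) for t in [0,-.8,-1.57,.5]])
# roller
print(wunproj(c,s,364,81,.083), wunproj(c,s,468,71,.057),wunproj(c,s,470,188,.057))
```

```text
axis [0.55186347 0.02158878 0.068     ] hole [ 0.52556914 -0.01458158  0.068     ] [-0.02629433 -0.03617036  0.        ] 0.044717853818073076 -126.01557735338615
[ 0.5552653  -0.02266685  0.046     ] 0.044386181494477324 -85.60444137868502
[ 0.55331902 -0.02769893  0.046     ] 0.04930919352234354 -88.30844106674985
[ 0.54875187 -0.02906973  0.046     ] 0.05075397467950799 -93.5148644269759
[ 0.55503204 -0.01808994  0.046     ] 0.039805031769505644 -85.43428931285685
0.5 [ 0.54609283 -0.02303969] [(np.int64(466), np.int64(403)), (np.int64(456), np.int64(429)), (np.int64(430), np.int64(441)), (np.int64(461), np.int64(386))]
0.6 [ 0.55057707 -0.02339283] [(np.int64(491), np.int64(403)), (np.int64(480), np.int64(430)), (np.int64(455), np.int64(441)), (np.int64(486), np.int64(386))]
0.7 [ 0.55507417 -0.02329654] [(np.int64(515), np.int64(401)), (np.int64(505), np.int64(428)), (np.int64(480), np.int64(439)), (np.int64(511), np.int64(384))]
0.8 [ 0.55953918 -0.02275176] [(np.int64(540), np.int64(397)), (np.int64(529), np.int64(423)), (np.int64(504), np.int64(435)), (np.int64(535), np.int64(380))]
[0.57607153 0.05801014 0.083     ] [0.67380805 0.0726781  0.057     ] [ 0.67712951 -0.02446998  0.057     ]
```

Run:
```python
from h import *
import cv2
c,s=wload('w6')
def tp(P): # tool point -> pixel
    M=c['mount']; q=M[:3,:3].T@(np.array(P)-M[:3,3]); f=210/np.tan(np.radians(float(c['fovy']))/2)
    th=np.arctan2(np.hypot(q[0],q[1]),q[2]); ph=np.arctan2(q[1],q[0]); return np.array([c['cx']+f*th*np.cos(ph), c['cy']+f*th*np.sin(ph)]).round(1)
for zg in [-.010,-.014,-.018]:
  for dy in [-.002,0,.002]:
    print(zg,dy,'top far',tp([-.012,dy-.012,zg-.022]),tp([.012,dy-.012,zg-.022]),'near',tp([0,dy+.012,zg-.022]),'bot far',tp([-.012,dy-.012,zg+.022]),tp([.012,dy-.012,zg+.022]),'collar',tp([0,dy-.016,zg+.022]))
b=cv2.imread('pics/w6.png')[215:345,215:345]
cv2.imwrite('pics/w6d.png',cv2.resize(b,None,fx=4.6,fy=4.6,interpolation=cv2.INTER_CUBIC))
```

```text
-0.01 -0.002 top far [248.1 268.6] [311.4 268.6] near [279.9 320.2] bot far [256.2 229.4] [303.7 229.4] collar [279.9 221.9]
-0.01 0 top far [248.3 273.3] [311.2 273.3] near [279.9 324. ] bot far [256.3 233.1] [303.6 233.1] collar [279.9 225.7]
-0.01 0.002 top far [248.6 277.9] [311.1 277.8] near [279.9 327.8] bot far [256.4 236.8] [303.5 236.7] collar [279.9 229.4]
-0.014 -0.002 top far [247.2 273.5] [312.4 273.5] near [279.9 325.9] bot far [255.6 232.1] [304.2 232.1] collar [279.9 224.5]
-0.014 0 top far [247.4 278.2] [312.2 278.2] near [279.9 329.8] bot far [255.7 235.9] [304.1 235.9] collar [279.9 228.4]
-0.014 0.002 top far [247.6 282.9] [312.  282.9] near [279.9 333.6] bot far [255.8 239.7] [304.  239.6] collar [279.9 232.2]
-0.018 -0.002 top far [246.1 278.6] [313.4 278.6] near [279.9 331.9] bot far [255. 235.] [304.8 235. ] collar [279.9 227.2]
-0.018 0 top far [246.4 283.5] [313.2 283.5] near [279.9 335.9] bot far [255.1 238.9] [304.7 238.8] collar [279.9 231.2]
-0.018 0.002 top far [246.6 288.3] [312.9 288.2] near [279.9 339.7] bot far [255.2 242.7] [304.6 242.7] collar [279.9 235.1]
```

View pics/w6d.png

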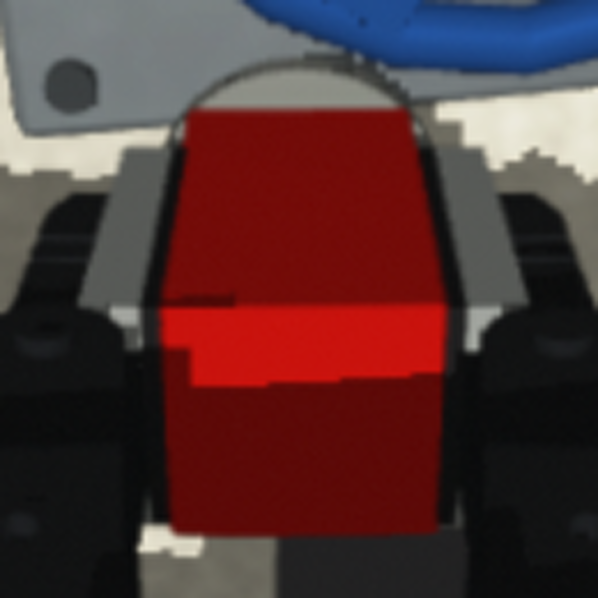

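```bash
cat >> h.py <<'E'
def goto(x,y,tcpz=None,zdrop=None):
    """shift in tool cm so that pin at foot is over x,y ; prints"""
    s=status.read_state(); Rt=R.from_quat(s['tcp_rot']).as_matrix()
    foot=s['ee_pos']+Rt@np.array([.0003,.001,.046]); col=s['ee_pos']+Rt@np.array([.0003,.001,.012])
    d=np.array([x-foot[0],y-foot[1],0]); 
    if tcpz is not None: d[2]=tcpz-s['ee_pos'][2]
    print('t',round(s['t'],2),'tcp',s['ee_pos'].round(4),'tilt',Rt[:2,2].round(4),'yaw',np.degrees(np.arctan2(Rt[1,0],Rt[0,0])).round(1),'foot',foot.round(4),'collar',col.round(4),'F',s['contact_force'].round(1),'T',s['torque'].round(2),'w',s['grip_width'].round(4))
    print('shift cm',(Rt.T@d*100).round(2))
E
python3 -c "
from h import *
goto(.5256,-.0147,.120)"
```

```text
Traceback (most recent call last):
  File "h.py", line 38, in goto
    print('t',round(s['t'],2),'tcp',s['ee_pos'].round(4),'tilt',Rt[:2,2].round(4),'yaw',np.degrees(np.arctan2(Rt[1,0],Rt[0,0])).round(1),'foot',foot.round(4),'collar',col.round(4),'F',s['contact_force'].round(1),'T',s['torque'].round(2),'w',s['grip_width'].round(4))
                                                                                                                                                                                                                                                 ^^^^^^^^^^^^^^^^^^^^^
AttributeError: 'float' object has no attribute 'round'
```

```bash
sed -i "s/s\['grip_width'\].round(4)/round(s['grip_width'],4)/" h.py
python3 -c "
from h import *
goto(.5256,-.0147,.120)"
```

```text
t 9.08 tcp [ 0.5159 -0.0344  0.1503] tilt [ 0.014  -0.0064] yaw -3.8 foot [ 0.5168 -0.0358  0.1043] collar [ 0.5163 -0.0355  0.1383] F [ 0.3  0.2 -1.4] T [ 0.01  0.01 -0.02] w 0.0232
shift cm [ 0.7  -2.18  3.03]
```

play_rows:
  targets:
    - [[0.2,-0.5,0.2,0],[0.2,-0.6,0.5,0],[0.2,-0.6,0.7,0],[0.1,-0.3,0.5,0],[0,-0.1,0.2,0],[0,0,0,0]]

```text
t: 9.58
ee_pos: [0.5257, -0.0138, 0.1265]
tcp_rot: [0.999, -0.035, 0.007, 0.003]
contact_force: [0.3, 0.6, -1.3]
grip_width: 0.0231
```

```bash
python3 -c "
from h import *
s,c=wshot('w7',1.0)
goto(.5256,-.0147,.120)"
```

```text
t 9.63 tcp [ 0.5257 -0.0139  0.1267] tilt [ 0.0138 -0.0064] yaw -4.0 foot [ 0.5266 -0.0152  0.0807] collar [ 0.5261 -0.0149  0.1147] F [ 0.2 -0.1 -1.9] T [-0.01  0.02  0.01] w 0.0233
shift cm [-0.11 -0.04  0.66]
```

View pics/w7.png

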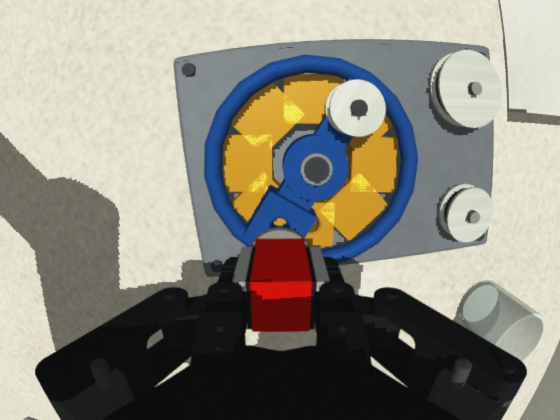

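```bash
python3 -c "
from h import *
c,s=wload('w7'); print(wunproj(c,s,316.3,168.3,.068), wproj(c,s,[.5518,.0216,.068]),wproj(c,s,[.5256,-.0147,.068]))
import cv2
b=cv2.imread('pics/w7.png')[150:250,220:360]
cv2.imwrite('pics/w7c.png',cv2.resize(b,None,fx=5,fy=5,interpolation=cv2.INTER_CUBIC))"
```

```text
[0.55185243 0.02190787 0.068     ] (np.float64(316.2403116060776), np.float64(168.78745477004168)) (np.float64(278.67911235326903), np.float64(226.35441419825142))
```

View pics/w7c.png

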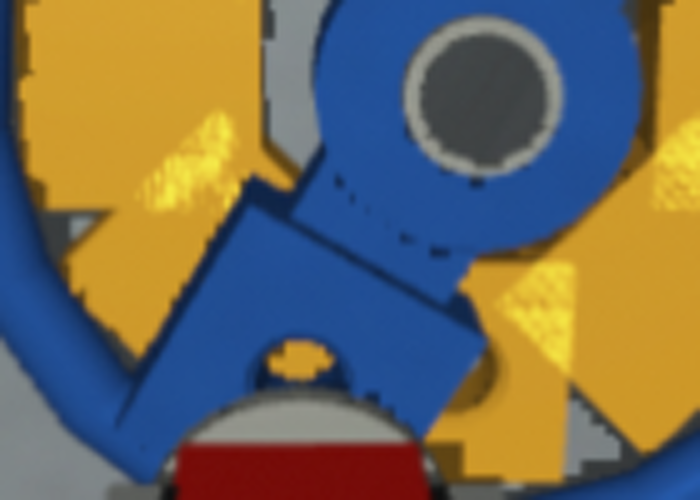

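play_rows:
  targets:
    - [[-0.05,0,0.3,0],[0,0,0.3,0],[0,0,0.3,0],[0,0,0.3,0],[0,0,0.2,0],[0,0,0,0]]

```text
t: 10.13
ee_pos: [0.5255, -0.0144, 0.1116]
tcp_rot: [0.999, -0.035, 0.007, 0.003]
contact_force: [-0.0, -0.6, -0.2]
grip_width: 0.0232
```

```bash
python3 -c "
from h import *
goto(.5259,-.0146,.098)"
```

```text
t 10.13 tcp [ 0.5255 -0.0144  0.1116] tilt [ 0.0147 -0.0067] yaw -4.0 foot [ 0.5264 -0.0157  0.0656] collar [ 0.5259 -0.0155  0.0996] F [-0.  -0.6 -0.2] T [ 0.05 -0.03  0.02] w 0.0232
shift cm [-0.08 -0.12  1.36]
```

play_rows:
  targets:
    - [[-0.03,-0.1,0.1,0],[0,0,0.2,0],[0,0,0.2,0],[0,0,0.2,0],[0,0,0,0]]

```text
t: 10.55
ee_pos: [0.5259, -0.014, 0.1045]
tcp_rot: [0.999, -0.035, 0.008, 0.004]
contact_force: [-0.1, 0.4, -0.1]
grip_width: 0.0232
```

```bash
python3 -c "
from h import *
goto(.5259,-.0146,.098)"
```

```text
t 10.55 tcp [ 0.5259 -0.014   0.1045] tilt [ 0.0166 -0.008 ] yaw -4.0 foot [ 0.5269 -0.0153  0.0585] collar [ 0.5264 -0.0151  0.0925] F [-0.1  0.4 -0.1] T [-0.1  -0.06  0.03] w 0.0232
shift cm [-0.12 -0.07  0.64]
```

play_rows:
  targets:
    - [[-0.03,-0.03,0.2,0],[0,0,0.2,0],[0,0,0.2,0],[0,0,0.1,0],[0,0,0,0]]

```text
t: 10.97
ee_pos: [0.5259, -0.0139, 0.0968]
tcp_rot: [0.999, -0.035, 0.009, 0.004]
contact_force: [0.6, -0.9, -0.7]
grip_width: 0.0229
```

```bash
python3 -c "
from h import *
wshot('w8',1)
goto(.5259,-.0146,.098)"
```

```text
t 11.02 tcp [ 0.5259 -0.0139  0.0968] tilt [ 0.017  -0.0085] yaw -4.0 foot [ 0.5269 -0.0153  0.0509] collar [ 0.5264 -0.015   0.0849] F [ 0.3 -0.6 -0.6] T [-0.17 -0.04  0.02] w 0.0231
shift cm [-0.11 -0.06 -0.12]
```

View pics/w8.png

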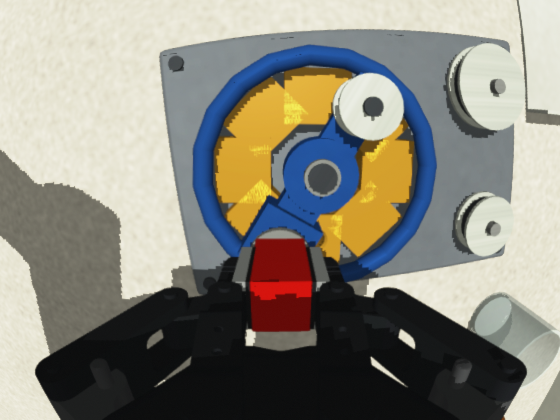

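play_rows:
  targets:
    - [[0.15,0.08,0,0],[0.18,0.09,0,0],[0.18,0.09,0,0],[0.18,0.08,0,0],[0.18,0.08,0,0],[0.18,0.07,0,0],[0.05,0.03,0,0]]

```text
t: 11.6
ee_pos: [0.5338, -0.0186, 0.0961]
tcp_rot: [0.999, -0.035, 0.003, 0.002]
contact_force: [-4.0, 1.5, 1.4]
grip_width: 0.0231
```

```bash
cat >> h.py <<'E'
AX=np.array([.5518,.0217])
def ang(lock=-94.2):
    s=status.read_state(); Rt=R.from_quat(s['tcp_rot']).as_matrix(); foot=s['ee_pos']+Rt@np.array([.0003,.001,.040])
    d=foot[:2]-AX; print('foot r',np.hypot(*d).round(4),'ang',np.degrees(np.arctan2(d[1],d[0])).round(1),'wheel~',(np.arctan2(d[1],d[0])+np.radians(126)).round(3))
E
python3 -c "
from h import *
goto(.5486,-.0233,.098);ang()"
```

```text
t 11.6 tcp [ 0.5338 -0.0186  0.0961] tilt [ 0.0068 -0.0046] yaw -4.0 foot [ 0.5343 -0.0198  0.0501] collar [ 0.5341 -0.0197  0.0841] F [-4.   1.5  1.4] T [ 0.36  0.8  -0.01] w 0.0231
shift cm [ 1.45  0.25 -0.18]
foot r 0.0451 ang -112.9 wheel~ 0.228
```

play_rows:
  targets:
    - [[0.2,0.06,0,0],[0.22,0.06,0,0],[0.22,0.05,0,0],[0.22,0.04,0,0],[0.22,0.03,0,0],[0.2,0.02,0,0]]

```text
t: 12.1
ee_pos: [0.5461, -0.0222, 0.0955]
tcp_rot: [0.999, -0.035, 0.001, 0.002]
contact_force: [-5.6, 1.0, 0.3]
grip_width: 0.0234
```

```bash
python3 -c "
from h import *
goto(.5486,-.0233,.098);ang()
s,c=wshot('w9',1)"
```

```text
t 12.1 tcp [ 0.5461 -0.0222  0.0955] tilt [ 0.0027 -0.0039] yaw -4.0 foot [ 0.5465 -0.0234  0.0495] collar [ 0.5464 -0.0233  0.0835] F [-5.6  1.   0.3] T [ 0.2   1.03 -0.  ] w 0.0234
shift cm [ 0.21 -0.03 -0.25]
foot r 0.0454 ang -96.8 wheel~ 0.51
```

View pics/w9.png

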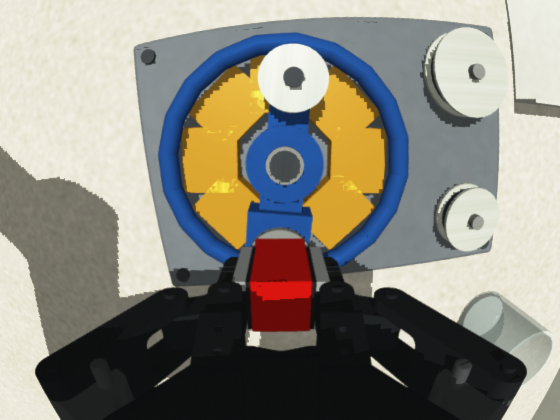

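play_rows:
  targets:
    - [[0.12,0,0.05,0],[0.1,0,0.1,0],[0.04,0,0.15,0],[0.04,0,0.15,0]]

```text
t: 12.48
ee_pos: [0.5502, -0.023, 0.0916]
tcp_rot: [0.999, -0.035, 0.002, 0.002]
contact_force: [-6.0, 0.4, 2.2]
grip_width: 0.0229
```

```bash
python3 -c "
from h import *
goto(.5486,-.0233,.098);ang()"
```

```text
t 12.48 tcp [ 0.5502 -0.023   0.0916] tilt [ 0.0042 -0.005 ] yaw -4.0 foot [ 0.5506 -0.0243  0.0456] collar [ 0.5505 -0.0241  0.0796] F [-6.   0.4  2.2] T [ 0.27  0.99 -0.01] w 0.0229
shift cm [-0.21 -0.08 -0.65]
foot r 0.046 ang -91.5 wheel~ 0.602
```

play_rows:
  targets:
    - [[0,-0.03,0.12,0],[0,-0.02,0.12,0]]

```text
t: 12.65
ee_pos: [0.5505, -0.0228, 0.0893]
tcp_rot: [0.999, -0.035, 0.003, 0.003]
contact_force: [-5.3, -0.4, 2.3]
grip_width: 0.0229
```

```bash
python3 -c "
from h import *
goto(.5486,-.0233,.098);ang()"
```

```text
t 12.65 tcp [ 0.5505 -0.0228  0.0893] tilt [ 0.0049 -0.0057] yaw -4.0 foot [ 0.551  -0.0241  0.0433] collar [ 0.5508 -0.0239  0.0773] F [-5.3 -0.4  2.3] T [0.04 0.98 0.05] w 0.0229
shift cm [-0.24 -0.06 -0.87]
foot r 0.0458 ang -91.1 wheel~ 0.609
```

play_rows:
  targets:
    - [[0,0,0.12,0],[0,0,0.12,0],[0,0,0.12,0]]

```text
t: 12.9
ee_pos: [0.5506, -0.0229, 0.0857]
tcp_rot: [0.999, -0.034, 0.003, 0.003]
contact_force: [-5.3, 1.3, 3.2]
grip_width: 0.0233
```

```bash
python3 -c "
from h import *
goto(.5486,-.0233,.098);ang()"
```

```text
t 12.9 tcp [ 0.5506 -0.0229  0.0857] tilt [ 0.0052 -0.0061] yaw -4.0 foot [ 0.551  -0.0242  0.0397] collar [ 0.5509 -0.024   0.0737] F [-5.3  1.3  3.2] T [ 0.15  1.   -0.01] w 0.0233
shift cm [-0.24 -0.07 -1.23]
foot r 0.0459 ang -91.0 wheel~ 0.611
```

play_rows:
  targets:
    - [[0,0,0.12,0],[0,0,0.12,0],[0,0,0.12,0],[0,0,0.1,0]]

```text
t: 13.23
ee_pos: [0.5505, -0.0229, 0.0811]
tcp_rot: [0.999, -0.034, 0.003, 0.003]
contact_force: [-4.4, 1.4, 2.4]
grip_width: 0.0231
```

```bash
python3 -c "
from h import *
goto(.5486,-.0233,.098);ang()"
```

```text
t 13.23 tcp [ 0.5505 -0.0229  0.0811] tilt [ 0.0055 -0.0063] yaw -3.9 foot [ 0.551  -0.0242  0.0351] collar [ 0.5508 -0.024   0.0691] F [-4.4  1.4  2.4] T [0.23 0.97 0.01] w 0.0231
shift cm [-0.24 -0.07 -1.69]
foot r 0.0459 ang -91.0 wheel~ 0.61
```

play_rows:
  targets:
    - [[0,0,0.08,0],[0,0,0.08,0]]

```text
t: 13.4
ee_pos: [0.5505, -0.0229, 0.0795]
tcp_rot: [0.999, -0.034, 0.003, 0.003]
contact_force: [-4.5, 1.1, 3.7]
grip_width: 0.0227
```

play_rows:
  targets:
    - [[0,0,0.08,0],[0,0,0.08,0]]

```text
t: 13.57
ee_pos: [0.5506, -0.0229, 0.0793]
tcp_rot: [0.999, -0.034, 0.003, 0.003]
contact_force: [-9.2, 1.1, 12.0]
grip_width: 0.0231
```

play_rows:
  targets:
    - [[-0.1,0,0,0],[-0.1,0,0,0],[-0.05,0,0.03,0]]

```text
t: 13.82
ee_pos: [0.5484, -0.0229, 0.0794]
tcp_rot: [0.999, -0.034, 0.004, 0.004]
contact_force: [-3.6, 1.9, 5.5]
grip_width: 0.0231
```

```bash
python3 -c "
from h import *
goto(.5486,-.0233,.098);ang()
s,c=wshot('w10',1)
c=optics.capture('scene'); save('s10',c)
import cv2
b=cv2.imread('pics/s10.png')[150:290,200:350]
cv2.imwrite('pics/s10c.png',cv2.convertScaleAbs(cv2.resize(b,None,fx=4.2,fy=4.2,interpolation=cv2.INTER_CUBIC),alpha=1.6))"
```

```text
t 13.82 tcp [ 0.5484 -0.0229  0.0794] tilt [ 0.0084 -0.0077] yaw -3.9 foot [ 0.549  -0.0243  0.0334] collar [ 0.5487 -0.0241  0.0674] F [-3.6  1.9  5.5] T [0.22 0.7  0.  ] w 0.0231
shift cm [-0.03 -0.09 -1.87]
foot r 0.0461 ang -93.5 wheel~ 0.566
```

View pics/w10.png

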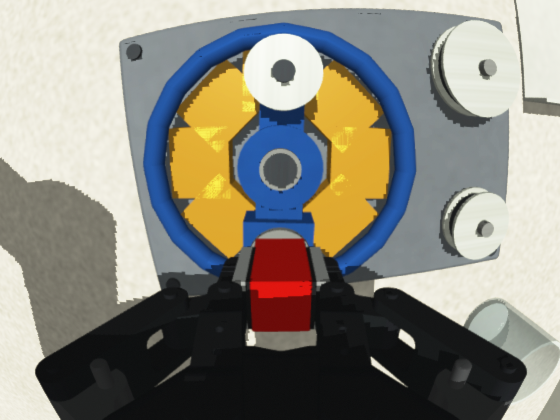

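View pics/s10c.png

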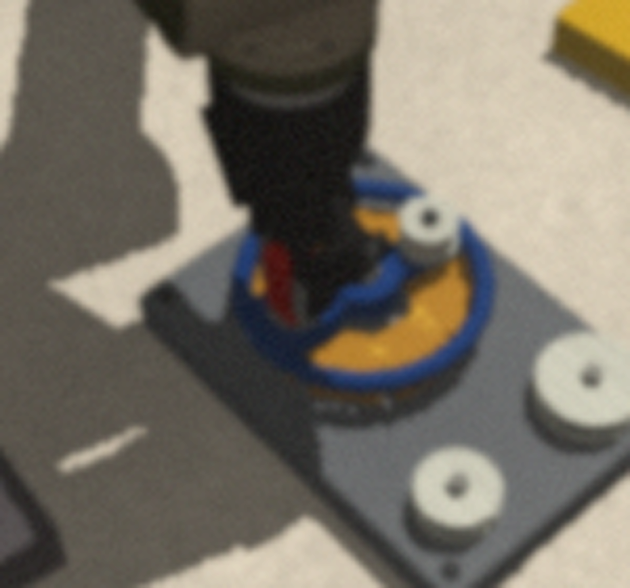

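play_rows:
  targets:
    - [[-0.05,0,0.02,0],[-0.05,0,0.02,0]]

```text
t: 14.08
ee_pos: [0.548, -0.0229, 0.0793]
tcp_rot: [0.999, -0.034, 0.005, 0.004]
contact_force: [-4.9, 1.4, 4.5]
grip_width: 0.0234
```

play_rows:
  targets:
    - [[-0.03,0,0.03,0],[0,0,0.05,0]]

```text
t: 14.25
ee_pos: [0.5482, -0.0229, 0.0793]
tcp_rot: [0.999, -0.034, 0.006, 0.004]
contact_force: [-5.0, 1.7, 10.0]
grip_width: 0.0234
```

play_rows:
  targets:
    - [[0,0,0,0],[0,0,0,0],[0,0,0,0],[0,0,0,0]]
  fingers: 5

```text
t: 14.58
ee_pos: [0.5506, -0.0236, 0.0793]
tcp_rot: [0.999, -0.034, 0.009, 0.004]
contact_force: [-0.3, 0.5, -0.4]
grip_width: 0.05
```

```bash
python3 -c "
from h import *
goto(.5486,-.0233,.098)
s,c=wshot('w11',1)"
```

```text
t 14.58 tcp [ 0.5506 -0.0236  0.0793] tilt [ 0.0178 -0.0094] yaw -3.9 foot [ 0.5516 -0.025   0.0334] collar [ 0.551  -0.0247  0.0673] F [-0.3  0.5 -0.4] T [ 0.02 -0.04 -0.05] w 0.05
shift cm [-0.28 -0.14 -1.87]
```

View pics/w11.png

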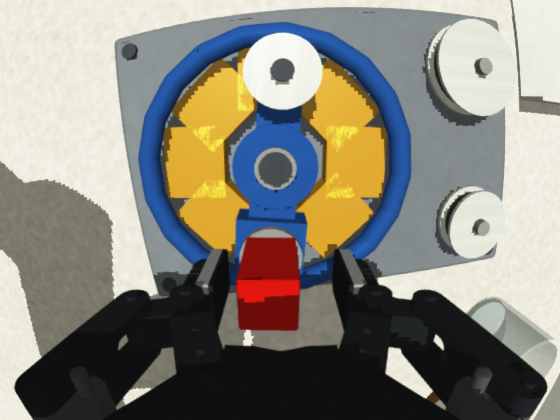

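play_rows:
  targets:
    - [[-0.2,0,-0.5,0],[-0.2,0,-1,0],[0,0,-1.5,0],[0,0,-2,0],[0,1,-2,0],[0,2,-2,0],[0,2,-1.5,0],[0,2,0,0],[0,0,0,0]]

```text
t: 15.38
ee_pos: [0.5385, -0.0936, 0.196]
tcp_rot: [0.999, -0.033, 0.011, 0.006]
contact_force: [0.9, 0.2, 0.7]
grip_width: 0.0499
```

```bash
python3 -c "
from h import *
import cv2
goto(.5486,-.0233,.098)
s,c=wshot('w12',1)
for t in ['pin_grip','wheel_hole','pin_collar']:
    for r in spotter.look_for(t,c)[:3]: print(t,np.round(r['point'],4),round(r['conf'],2),np.round(wproj(c,s,r['point'])))
cs=optics.capture('scene'); save('s12',cs); c=optics.capture('top'); save('t12',c)
b=cv2.imread('pics/s12.png')[170:290,210:350]
cv2.imwrite('pics/s12c.png',cv2.convertScaleAbs(cv2.resize(b,None,fx=4.8,fy=4.8,interpolation=cv2.INTER_CUBIC),alpha=1.6))
b=cv2.imread('pics/w12.png')
"
```

```text
t 15.38 tcp [ 0.5385 -0.0936  0.196 ] tilt [ 0.0217 -0.0118] yaw -3.8 foot [ 0.5397 -0.0952  0.15  ] collar [ 0.539  -0.0948  0.184 ] F [0.9 0.2 0.7] T [0.04 0.01 0.02] w 0.0499
shift cm [ 0.19 -7.33  9.73]
pin_grip [ 0.5943 -0.2971  0.0126] 0.68 [331. 337.]
pin_grip [ 0.544  -0.0231  0.1181] 0.61 [279. 114.]
pin_grip [ 0.4279 -0.1809  0.0506] 0.61 [176. 282.]
wheel_hole [0.5525 0.0177 0.0641] 0.68 [285.  65.]
pin_collar [ 0.5428 -0.0208  0.1199] 0.81 [277. 111.]
pin_collar [ 0.4293 -0.1815  0.0519] 0.54 [177. 283.]
pin_collar [ 0.6015 -0.2977  0.0138] 0.44 [337. 338.]
```

View pics/w12.png

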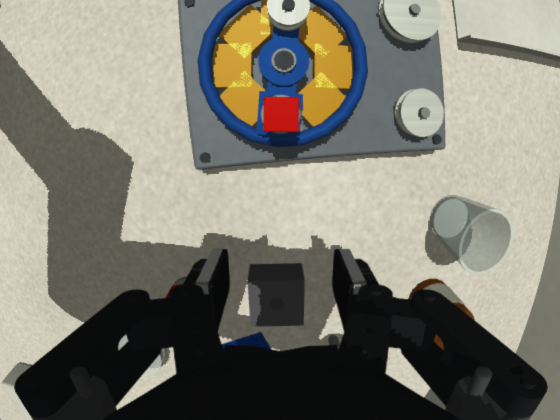

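View pics/s12c.png

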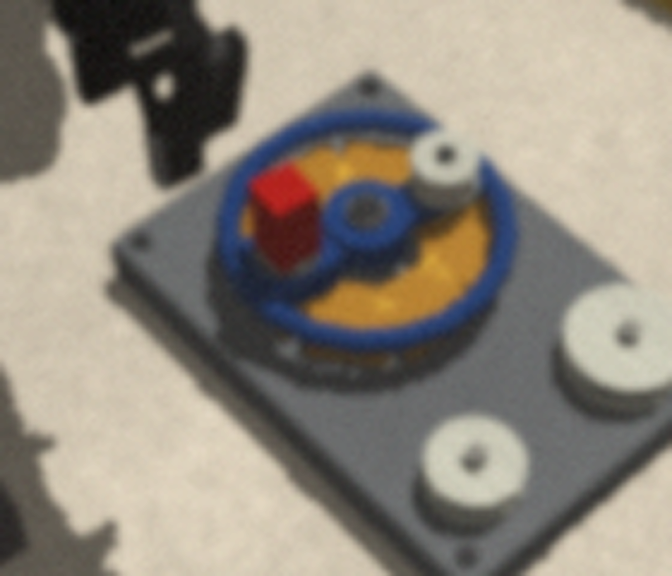

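View pics/t12.png

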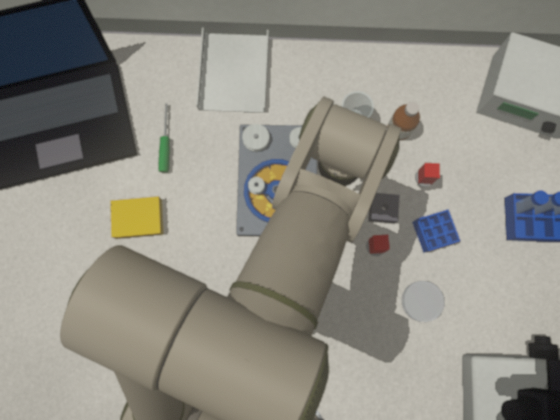

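```bash
python3 -c "
from h import *
import cv2
b=cv2.imread('pics/w12.png')[40:160,215:355]
cv2.imwrite('pics/w12c.png',cv2.resize(b,None,fx=5,fy=5,interpolation=cv2.INTER_CUBIC))
b=cv2.imread('pics/s12.png')[190:250,240:300]
cv2.imwrite('pics/s12d.png',cv2.convertScaleAbs(cv2.resize(b,None,fx=10,fy=10,interpolation=cv2.INTER_CUBIC),alpha=1.8))
"
```

```text
(no output)
```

View pics/w12c.png

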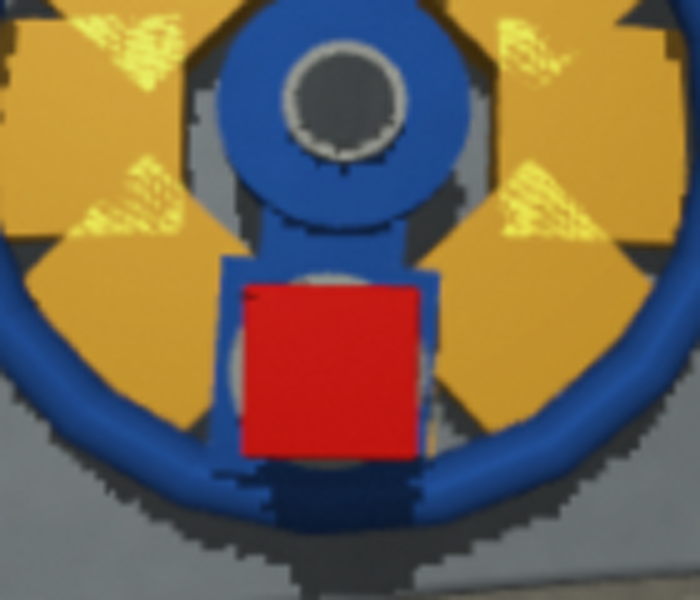

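View pics/s12d.png

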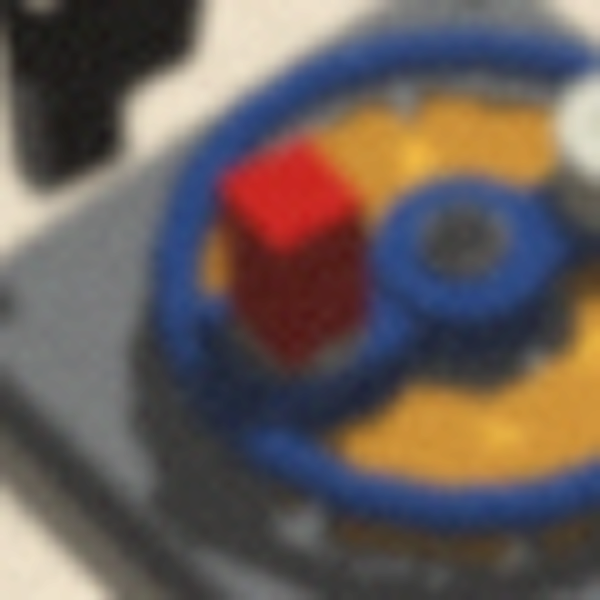

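```bash
python3 -c "
from h import *
c,s=wload('w12'); f=lambda u,v:(215+u/5-.4,40+v/5-.4)
for z in [.112,.116,.120,.124]:
    P=[wunproj(c,s,*f(*p),z) for p in [(243,285),(420,287),(420,458),(243,457)]]
    print(z,np.linalg.norm(P[1]-P[0]).round(4),np.linalg.norm(P[2]-P[1]).round(4),np.mean(P,0).round(4))
cs=optics.capture('scene')
C=np.mean([(300,140),(360,205),(283,250),(220,185)],0)/10+np.array([240,190])-.45
for z in [.112,.116,.120,.124]: print('scene',z,unproj(cs,*C,z).round(4))
ax=wunproj(c,s,*f(344,100),.068);print('axis',ax)
for t in [(222,257),(438,270)]: print('lug corner',wunproj(c,s,*f(*t),.068))
a,b=[wunproj(c,s,*f(*t),.068) for t in [(222,257),(438,270)]]; m=(a+b)/2-ax; print(np.linalg.norm(a-b),np.degrees(np.arctan2(m[1],m[0])),'wheel',np.arctan2(m[1],m[0])+np.radians(126), 'hole',ax[:2]+.045*m[:2]/np.hypot(*m[:2]))
print(wproj(c,s,[.5484,-.0230,.068]))
"
```

```text
0.112 0.0242 0.0238 [ 0.5457 -0.0231  0.112 ]
0.116 0.0237 0.0234 [ 0.5456 -0.0231  0.116 ]
0.12 0.0233 0.023 [ 0.5455 -0.0231  0.12  ]
0.124 0.0229 0.0225 [ 0.5454 -0.023   0.124 ]
scene 0.112 [ 0.5434 -0.022   0.112 ]
scene 0.116 [ 0.5459 -0.024   0.116 ]
scene 0.12 [ 0.5485 -0.0259  0.12  ]
scene 0.124 [ 0.551  -0.0279  0.124 ]
axis [0.55172651 0.02197453 0.068     ]
lug corner [ 0.530171   -0.00297865  0.068     ]
lug corner [ 0.56517603 -0.00741894  0.068     ]
0.03528552009541079 -98.48333769584725 wheel 0.4802563563668747 hole [ 0.54508803 -0.02253312]
(np.float64(282.9626602510771), np.float64(113.46762651850815))
```

```bash
python3 -c "
from h import *
s,c=wshot('w13',1); print(s['t'],s['contact_force'])
import cv2
d=cv2.absdiff(cv2.imread('pics/w12.png'),cv2.imread('pics/w13.png'))[0:170,180:380]; print(d.mean())
print(order.sign_off())"
```

```text
15.7333 [-0.41337608  0.81992936 -1.07394813]
16.931460784313725
the job is handed in; nothing more can be done
None
```

View pics/w13.png

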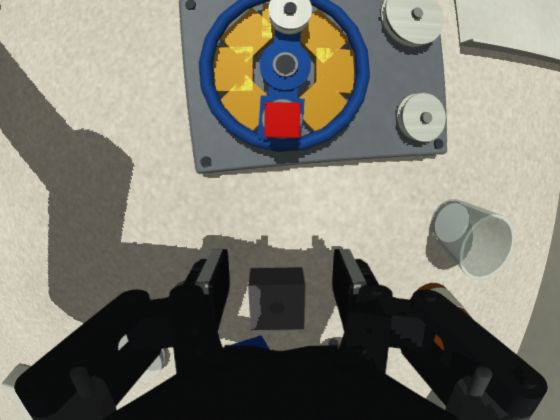

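The locking pin is in, the wheel looks locked, and I handed the job in at about 15.7 s. `sign_off` gives no verdict.

**What I did:**
- **Choice of pin:** I took the small red-headed pin from the holder. Two larger look-alikes stood beside it.
- **Insertion and turning:** I put the pin into the lug hole and pushed the wheel anticlockwise along its arc. I aimed for the lock hole, which showed in the wrist picture beside the lug.
- **Locking:** I lowered the pin in steps of about 1 mm. The vertical force read 2–4 N while it slid, and 12 N when the collar landed. I then let the wheel settle back, opened the gripper and lifted clear.

**Last checks:**
- **Pin fully home:** the wrist and scene pictures together put the head top about 116 mm above the table, as expected for a seated pin. The estimated collar height was 67.4 mm, against 68 mm for the lug top.
- **Wheel angle:** about 0.48 rad in the picture, after the slack in the lock hole was taken up. My estimate from the arm's position before letting go was 0.57 rad.
- **Pin in its hole:** the pin's head is about 1 mm from the hole's centre, standing nearly upright.
- **Bystanders:** none looked moved in the pictures. I did not measure them.

**One check that did not work:** comparing the last two wrist pictures to confirm the wheel was still gave a clear difference (mean 17 grey levels). In the final picture the whole drive has shifted by about 5 pixels, so I put this down to the camera moving with the arm. The pin and wheel look unchanged relative to the drive. I viewed this picture only after handing in.

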